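# Clip two punches into the sloping rack and lock the keeper

## Robot

A 6-joint arm with a two-finger parallel gripper is mounted at the origin on a cart in front of the work surface, level with it; the furniture and walls round the work are solid. World frame = base frame: x ahead of the robot, y to its left, z up, the work surface at z = 0. Lengths are in m, angles in rad, forces in N, time in s.
With the tool pointing down it reaches from about 0.3 to 0.775 m from the base axis. Payload 14.6 kg.
Tool frame: the origin (TCP) lies at the very end of the fingers, on their centre line; the grasp point (between the pads) lies 19 mm behind it; z points along the fingers, y is the line along which they close (so a half turn about z gives the same grasp; the last joint's range is limited). The gripper opens to 94 mm and grips with 3 to 60 N. Pads are 16 mm wide; open, the fingers measure 119 mm over their backs; the gripper's body (75 mm by 177 mm) begins 78 mm behind the grasp point.
Start: joints at [1.07, 0.3, 1.521, -0, 1.321, -0.067], TCP at [0.231, 0.499, 0.205] pointing down, gripper open.
Joint ranges: [-3.03, 3.03], [-0.79, 2.21], [0.23, 2.52], [-1.04, 4.18], [0, 3.07], [-2.55, 2.55]. Speed limits (rad/s): [2.22, 2.22, 2.57, 3.14, 3.14, 3.14].

## Interface

Orientations are given as [roll, pitch, yaw] about the fixed x, y, z axes, in that order (R = Rz(yaw) Ry(pitch) Rx(roll)).
In Python, from station import ctrl gives the robot as it stands.
- The arm moves only by the tool move_arm, never from a script. Its argument "increments" is a list of rows, each a list of 7 numbers: the opening, from 0 (shut) to 1 (fully open), then the shift along the tool's x, y, z in units of 50 mm (1.0 is 50 mm), then the turn, a rotation vector about the tool's x, y, z in rad. In form: [[claw, tx, ty, tz, rx, ry, rz], ...]. A call has 1 to 20 rows; each row shifts and turns the commanded pose from where the row before left it, along the tool's axes as they then stand; what a row does not reach is not made up. A row lasts 1/10 s, in which the tool goes at most 50 mm and 8.59 degrees, less where a joint would pass 70% of its speed; a pose out of reach is approached as far as the arm can. A call is refused whole if a number of a shift passes 1 or a number of a turn 0.15, either way. A call with a gripper value outside its range is refused whole. The fingers move at their own pace and stop on an object; "force" is the grip in N (left out, the last holds). Time passes only in rows, so rows that do not move let the fingers close. It gives the time, the measured TCP pose, the force, the opening and the grip force at its end, in the units of the state.
- ctrl.get_obs(): the state, without advancing time (a new reading comes with each control period).
- ctrl.camera(name): name is "scene" or "top" or "wrist"; returns a dict with "color" (420x560x3 uint8, blue, green, red), "K" (3x3 intrinsics, pixels), "pose" (4x4, takes a point from camera to world coordinates); the wrist camera has in their place "tool_from_camera" (4x4, takes a point from camera to tool coordinates, whose origin is the TCP and whose axes are the flange's). Camera axes: x right, y down, z forward; pixel columns grow to the right and rows downward; lengths in m; the calibration is good to about 2 mm. A picture is of the moment at which its call begins: read the wrist's pose just before it. There is no depth.
- ctrl.hand_in(): hands the job in; it is judged then, once.
Trained networks look in a picture, given as the dict that the camera call returned (one of the last four; its "shot" number tells which), for a name from the list of things; names that differ only in an ending like _2 or _b are one class to them, and where a whole thing is asked for, a point or a joint stands for the part that bears it (a point fixed in the world has none). Each returns a list of dicts, best first, with "conf" (0 to 1); they miss things now and then, are a little off and sometimes report something else, mostly with a low value. They report only what shows in the picture. A call takes as long as a camera call.
- ctrl.cut_out(name, picture): "mask" (420x560 bool, what is visible of it) and "centre" ([row, column] in pixels, amid what is visible of it).
The state is a dict: "time_s": time; "qpos": joint angles; "joint_vel": joint speeds; "tau": joint torques, N m; "ee_pos": TCP position; "eef_rot": TCP orientation; "force": force on the tool from outside, world axes, zero at the start; "moment": the same for the moment, N m; "grip_width": finger opening in m; "grip_force": force on a finger pad.
Only numpy, scipy, OpenCV 4.12 (cv2) and the standard library are available. Lean on these libraries where they do the work, as an engineer would, in place of code of your own. Each camera call takes 0.05 s, during which the arm holds its last target. There are 200 camera calls.

## Task

Put the two loose steel hand punches away in the sloping clip rack: press the long one into the empty place whose two clips are far apart and the short one into the empty place whose clips are close together, each with its flat head end up the slope, until both of its necks have snapped fully home. Then, once both are in, slide the keeper bar at the top of the rack by its black grip all the way to the left so that its fingers lie over the punches. Leave the punch that is already in the rack, and the nail tin, screwdriver and whetstone, where they are, and let go of everything.

Things in the scene. Friction and masses are not known exactly. Their poses are not given: they have to be found in the camera images.
- rack: plywood board 300 mm wide, 245 mm up the slope, fixed, face sloping 25 deg from level, low edge to the robot, top edge 0.12 m high. Origin on the bench under the middle of its face; x level, from low edge to high edge; y left along the rack; z up. Three clip places at y = 85, 0, -85 mm in varying order; one is filled with a fixed short punch, two are empty.
- wide_seat: empty place for the long punch: two spring clips at x = -55 and +55 mm. Origin midway, where the middle of the seated long punch's barrel belongs. x up the slope along the punch, y left along the rack, z square out of the board (25 deg from vertical, leaning to the robot). The board's face is 26 mm below along -z; between the clips nothing stands over 1.5 mm above it.
- narrow_seat: empty place for the short punch: two spring clips at x = -40 and +40 mm. Origin midway, where the middle of the seated short punch's barrel belongs. x up the slope along the punch, y left along the rack, z square out of the board (25 deg from vertical, leaning to the robot). The board's face is 26 mm below along -z; between the clips nothing stands over 1.5 mm above it.
- wide_clip (a point): the upper clip of the wide place, on the seated axis (all four clips are alike): two sprung jaws 14 mm long on a 20 mm high block; flared lips gape 27 mm, 15 mm above this point. A neck pressed along -z meets the lips 13 mm above home, takes 5 to 12 N (both clips together) over the next 4 mm, then snaps down onto the block, which is hard: stop there.
- narrow_clip (a point): the upper clip of the narrow place, on the seated axis; made like the other.
- punch_long: the long loose punch, 180 mm, 0.09 to 0.18 kg. Octagonal barrel 18 mm across flats with 12 mm round necks, lying with its axis 9 mm above the bench. Origin on the axis at mid-barrel (about the centre of mass); +x to the head, a disc 16 mm across. Barrel x = -41 to 41 mm, head 72 to 80; the other end is a slender pin, tip at -100. About 7 mm of end play between the clips.
- punch_short: the short loose punch, 137 mm, 0.07 to 0.14 kg. Octagonal barrel 18 mm across flats with 12 mm round necks, lying with its axis 9 mm above the bench. Origin on the axis at mid-barrel (about the centre of mass); +x to the head, a disc 16 mm across. Barrel x = -26 to 26 mm, head 57 to 65; the other end is a blunt 16 mm tip from -60 to -72. About 7 mm of end play between the clips.
- long_head (a point): middle of the outer face of the long punch's head.
- short_head (a point): middle of the outer face of the short punch's head.
- keeper (a joint): travel of the aluminium keeper bar, m: 0 open, grows as it slides left (+y of the rack), 0.030 at its stop; starts at 0 to 0.006. About 2 N of friction; stays put. Closed, its three fingers lie over the punches' necks beside the heads, 4 mm clear, unless a punch is not home; open, they stand 30 mm to the right of the punches' axes. They stand 41 mm over the board.
- keeper_grip (a point): middle of the top of the keeper's black grip, a block standing square to the board at the top of the slope, 16 mm wide along the rack, 14 mm along the slope. Its top is 67 mm over the board and its upper 24 mm stand above all near it. Moves with the bar; axes as those of the clip places.
- nail_tin: bystander: low round open tin of nails, 77 mm across, 41 mm high, origin under its middle.
- driver: bystander: small screwdriver, 150 mm long, black handle, lying on the bench, origin at its middle on the bench.
- whetstone: bystander: small grey stone, 35 x 58 x 23 mm, origin under its middle.

How it is judged:
By the outcome, as a careful person would: the job done as asked, in the order asked, and still so for the second after the job is handed in, with the robot touching nothing.
It also fails if it takes over 54 s, if anything falls off the work surface, if the arm or the gripper's body presses on something with over 40 N, if the wrist force passes 120 N, or if a joint passes its speed limit or range.

## Working session

There is one attempt and no reset: what is moved stays moved. The work goes in short steps, Python scripts to look and compute and a tool call to move; the robot and the scene stay as the last step left them, time stands still between calls to the robot, and variables do not carry over. Pictures are saved under pics/ and viewed, at most 10 in all, crops included, and the job is handed in when it is done.

Besides the shell and the picture viewer there is one more tool, called after "Emit:" as name(argument=value, ...), one argument or row to a line, values as JSON. move_arm: Moves the arm, as the interface text tells. Its arguments: {"type":"object","properties":{"increments":{"type":"array","items":{"type":"array","items":{"type":"number"}}},"force":{"type":"number"}},"required":["increments"]}

```bash
mkdir -p pics; ls
cat > h.py <<'E'
import numpy as np, cv2
from station import ctrl
from scipy.spatial.transform import Rotation as R
def ray(p,uv):
    d=np.linalg.inv(p["K"])@[uv[0],uv[1],1]; T=np.array(p["pose"]); return T[:3,3],T[:3,:3]@d
def onz(p,uv,z):
    o,d=ray(p,uv); return o+d*(z-o[2])/d[2]
def proj(p,X):
    T=np.linalg.inv(np.array(p["pose"])); c=T[:3,:3]@np.array(X)+T[:3,3]; q=p["K"]@c; return q[:2]/q[2]
def wristpic():
    o=ctrl.get_obs(); p=ctrl.camera("wrist"); T=np.eye(4); T[:3,:3]=R.from_euler("xyz",o["eef_rot"]).as_matrix() if len(o["eef_rot"])==3 else R.from_quat(o["eef_rot"]).as_matrix(); T[:3,3]=o["ee_pos"]
    p["pose"]=T@np.array(p["tool_from_camera"]); return p
E
python3 - <<'E'
from h import *
o=ctrl.get_obs(); print(o)
for n in("top","scene"):
    p=ctrl.camera(n); cv2.imwrite(f"pics/{n}0.png",p["color"]); print(n,p["pose"],p["K"])
    for k in["rack","wide_seat","narrow_seat","wide_clip","narrow_clip","punch_long","punch_short","long_head","short_head","keeper","keeper_grip","nail_tin","driver","whetstone"]:
        r=ctrl.cut_out(k,p)
        for d in r[:2]:
            c=d["centre"]; m=d["mask"]; ys,xs=np.nonzero(m)
            print(k,round(d["conf"],2),c,m.sum(),xs.min(),xs.max(),ys.min(),ys.max(),onz(p,(c[1],c[0]),.009).round(3))
E
```

```text
pics
{'time_s': 0.0, 'qpos': array([ 1.07043348e+00,  3.00432259e-01,  1.52159474e+00, -2.14544581e-05,
        1.32068973e+00, -6.65866150e-02]), 'joint_vel': array([-4.69484381e-04,  4.05739117e-04,  1.50718305e-03, -3.30678019e-05,
        2.99562371e-04, -8.45169126e-04]), 'tau': array([ 8.16944539e-04, -5.31816816e+01, -3.52743316e+01,  7.08862580e-02,
        2.44090625e-02, -9.33171577e-05]), 'ee_pos': array([0.23103841, 0.49882747, 0.20490185]), 'eef_rot': array([-3.14046968e+00, -5.40582732e-05,  2.70782171e+00]), 'force': array([ 0.22437245,  0.68383182, -0.42517289]), 'moment': array([ 0.01694136,  0.04898735, -0.02673779]), 'grip_force': 0.0, 'grip_width': 0.09391445619210483}
top [[-0.01004019 -0.99071506  0.13558342  0.49200506]
 [-0.99994254  0.01045686  0.00236131 -0.13932407]
 [-0.00375717 -0.13555192 -0.99076312  1.17435078]
 [ 0.          0.          0.          1.        ]] [[384.83986494   0.         275.59959642]
 [  0.         384.83986494 206.92844704]
 [  0.           0.           1.        ]]
rack 0.6 [224.1, 291.1] 7355 239 350 179 272 [ 0.598 -0.183  0.009
[... 1989 characters left out ...]
ad 0.77 [362.6, 215.7] 483 193 244 338 393 [0.563 0.276 0.009]
short_head 0.72 [312.0, 243.2] 337 221 270 302 326 [0.581 0.137 0.009]
keeper 0.82 [189.3, 285.1] 616 261 311 160 228 [ 0.71  -0.286  0.009]
keeper 0.19 [233.4, 306.1] 186 281 315 213 244 [ 0.565 -0.166  0.009]
keeper_grip 0.84 [189.3, 285.4] 552 262 310 161 226 [ 0.709 -0.287  0.009]
nail_tin 0.81 [292.8, 179.2] 765 161 193 281 313 [0.757 0.181 0.009]
nail_tin 0.18 [220.4, 303.5] 6061 249 354 158 275 [ 0.596 -0.205  0.009]
driver 0.54 [188.8, 285.8] 492 261 310 161 227 [ 0.709 -0.289  0.009]
driver 0.52 [258.6, 212.1] 228 198 222 248 267 [0.749 0.05  0.009]
whetstone 0.66 [164.9, 367.5] 161 358 374 161 174 [ 0.528 -0.53   0.009]
```

Run:
```python
import cv2,numpy as np
a=cv2.imread("pics/top0.png")[150:290,110:420]; b=cv2.imread("pics/scene0.png")[150:400,150:400]
a=cv2.resize(a,(797,360),interpolation=3); cv2.imwrite("pics/a.png",a)
cv2.imwrite("pics/b.png",cv2.resize(b,(600,600),interpolation=3))
```

```text
(no output)
```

View pics/a.png

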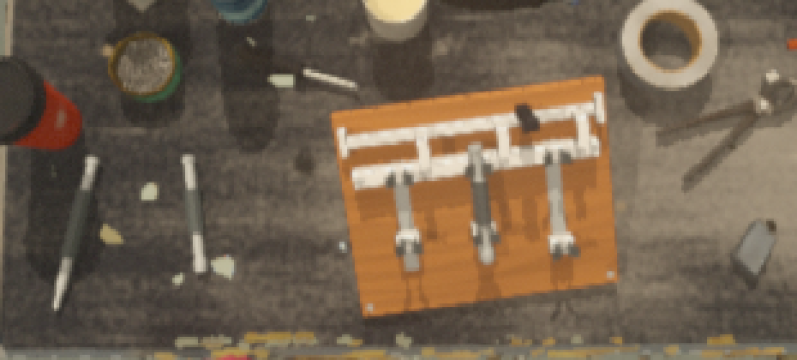

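View pics/b.png

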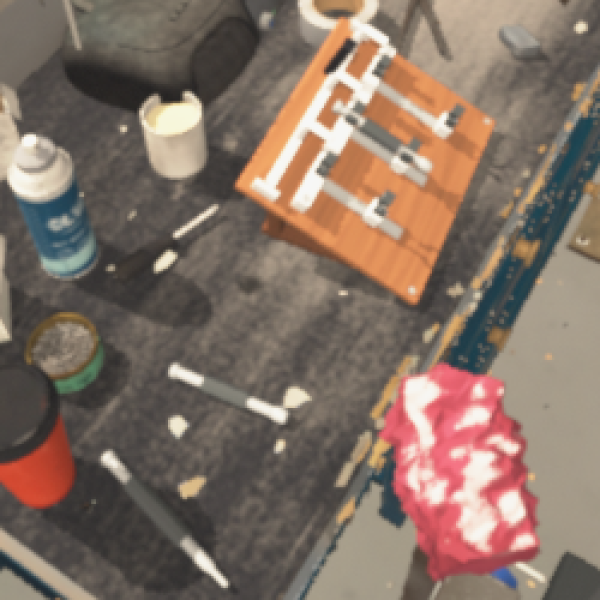

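The top view shows the long punch at left, with its head at about (145,212) px and pin at (132,270). The short punch has its head at (183,211) and tip at (187,254). In the rack, the right place has its clips farther apart (wide), the left is narrow, and the middle is filled. Both heads point up-slope. Next I'll do a rough rack fit and plan the first look.

```bash
cat >> h.py <<'E'
def cur():
    o=ctrl.get_obs(); return np.array(o["ee_pos"]),R.from_euler("xyz",o["eef_rot"]),o
def plan(p1,R1,N,start=None):
    "N equal rows (shift then turn) from start pose to (p1,R1)"
    p0,R0=start if start else cur()[:2]
    rv=(R0.inv()*R1).as_rotvec()/N; S=sum(R.from_rotvec(rv*k).as_matrix() for k in range(N))
    d=np.linalg.solve(S,R0.inv().apply(np.array(p1)-p0))
    print(N,"rows of",[round(float(v),3) for v in [*(d/.05),*rv]])
    return np.array(p1),R1
def down(yaw): return R.from_euler("xyz",[np.pi,0,yaw])
def rackR(yaw): # tool into rack: tool x=-rack x, tool z=-seat z
    Rs=R.from_euler("z",yaw)*R.from_euler("y",-np.deg2rad(25)); return Rs*R.from_matrix(np.diag([-1.,1,-1]))
def rackpt(r,xs,y,h):
    "r=(x,y,yaw) ; xs along slope from face centre, h above face"
    a=np.deg2rad(25); c,s=np.cos(a),np.sin(a)
    q=np.array([xs*c-h*s,y,.12-.1225*s+xs*s+h*c]); return R.from_euler("z",r[2]).apply(q)+[r[0],r[1],0]
E
python3 - <<'E'
from h import *
from scipy.optimize import least_squares
p=ctrl.camera("top")
f=lambda u,v:(u/2.571+110,v/2.571+150)
for n,h,t in(("L",(145,212.5),(132.2,269.8)),("S",(183,212),(187.5,254))):
    a,b=onz(p,h,.009),onz(p,t,.009); print(n,a,b,np.linalg.norm(a-b),"yaw",np.arctan2(*(a-b)[1::-1]))
obs=[((.1225,.15),f(333,113)),((.1225,-.15),f(603,76)),((-.1225,-.15),f(617,281)),((-.1225,.15),f(363,316))]
s=least_squares(lambda r:np.concatenate([proj(p,rackpt(r,*c,0))-uv for c,uv in obs]),[.6,-.2,.1])
print("rack",s.x,s.fun.round(1))
plan([.47,.19,.30],down(2.94),12)
E
```

```text
L [0.63851571 0.26249116 0.009     ] [0.46604936 0.29463414 0.009     ] 0.17543606889059318 yaw -0.1842585358650412
S [0.63883452 0.14636394 0.009     ] [0.51134443 0.12993559 0.009     ] 0.1285442057031631 yaw 0.1281536428982292
rack [ 0.58237031 -0.19644364  0.12318561] [-1.1 -0.1  0.6  0.1  0.8  0.  -0.3 -0.1]
12 rows of [-0.544, -0.361, -0.158, 0.0, -0.0, -0.019]
```

Emit:
move_arm(
  increments=[
    [1,-0.544,-0.361,-0.158,0,0,-0.019],
    [1,-0.544,-0.361,-0.158,0,0,-0.019],
    [1,-0.544,-0.361,-0.158,0,0,-0.019],
    [1,-0.544,-0.361,-0.158,0,0,-0.019],
    [1,-0.544,-0.361,-0.158,0,0,-0.019],
    [1,-0.544,-0.361,-0.158,0,0,-0.019],
    [1,-0.544,-0.361,-0.158,0,0,-0.019],
    [1,-0.544,-0.361,-0.158,0,0,-0.019],
    [1,-0.544,-0.361,-0.158,0,0,-0.019],
    [1,-0.544,-0.361,-0.158,0,0,-0.019],
    [1,-0.544,-0.361,-0.158,0,0,-0.019],
    [1,-0.544,-0.361,-0.158,0,0,-0.019],
    [1,0,0,0,0,0,0],
    [1,0,0,0,0,0,0],
  ],
)

```text
time_s: 2.95
ee_pos: [0.4695, 0.189, 0.3]
eef_rot: [-3.142, -0.0, 2.934]
force: [-0.4, -0.2, 0.2]
grip_width: 0.094
grip_force: 0.0
```

Run:
```python
from h import *
p=wristpic(); cv2.imwrite("pics/w1.png",p["color"]); print(cur()[:2][0],cur()[2]["eef_rot"],cur()[2]["qpos"]); print(p["tool_from_camera"])
for k in("punch_long","punch_short"):
    for d in ctrl.cut_out(k,p)[:2]:
        m=d["mask"].astype(np.uint8); c,sz,an=cv2.minAreaRect(np.argwhere(m)[:,::-1].astype(np.float32))
        v,u=np.nonzero(m); X=np.array([onz(p,q,.009) for q in zip(u,v)])[:,:2]; mu=X.mean(0); w=np.linalg.svd(X-mu,full_matrices=False)[2][0]; w*=np.sign(w[0]); t=(X-mu)@w; s=(X-mu)@[-w[1],w[0]]
        print(k,d["conf"],d["centre"],m.sum(),"len",t.min(),t.max(),"mid ends",mu+w*(t.min()+t.max())/2,"yaw",np.arctan2(w[1],w[0]),"wid",np.percentile(s,[1,99]))
        print("head end",mu+w*t.max(),"tail",mu+w*t.min())
```

```text
[0.46911667 0.18949805 0.29998313] [-3.14152946e+00 -4.55232775e-04  2.93545819e+00] [ 3.11409418e-01  1.44092397e-01  1.49284193e+00  1.70672319e-04
  1.50508521e+00 -1.05326370e+00]
[[ 9.00522725e-05 -9.72479817e-01 -2.32987117e-01  6.70185322e-02]
 [ 9.99999689e-01  2.70248383e-04 -7.41495307e-04  1.39562078e-03]
 [ 7.84053612e-04 -2.32986977e-01  9.72479539e-01 -1.79406345e-01]
 [ 0.00000000e+00  0.00000000e+00  0.00000000e+00  1.00000000e+00]]
punch_long 0.92 [219.1, 347.0] 1128 len -0.09340435785069899 0.08684251204855221 mid ends [0.55489669 0.2806845 ] yaw -0.20931019322991554 wid [-0.00944257  0.0093978 ]
head end [0.64305313 0.26195818] tail [0.46674025 0.29941081]
punch_long 0.41 [352.9, 222.2] 810 len -0.09668757011453402 0.050684315533147534 mid ends [0.74898413 0.01702253] yaw 1.290854157138996 wid [-0.0149517   0.01480762]
head end [0.76934356 0.08783999] tail [ 0.72862469 -0.05379492]
punch_short 0.63 [248.4, 256.8] 941 len -0.07087020500642405 0.07010565860139233 mid ends [0.57619408 0.14012457] yaw 0.1336772385623884 wid [-0.01031239  0.01022315]
head end [0.64605315 0.14951917] tail [0.50633501 0.13072998]
```

View pics/w1.png

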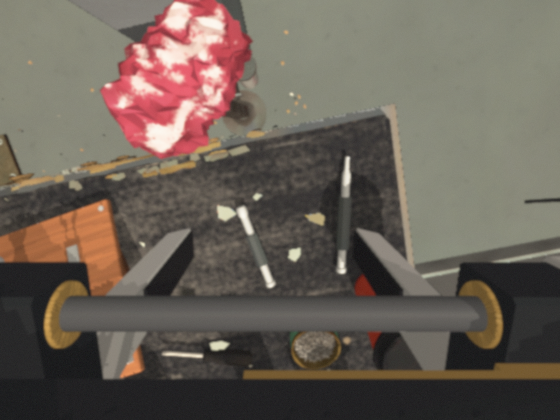

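Both punches show clearly: the long one has its head at (342,268) and pin at (347,160); the short one lies from (242,210) to (270,285). Measured lengths are 180 and 141 mm, as they should be. I'll hover over the long one for a closer look.

Run:
```python
from h import *
plan([.5647,.2786,.09],down(2.935),8)
```

```text
8 rows of [-0.189, 0.266, 0.525, -0.0, -0.0, 0.0]
```

Emit:
move_arm(
  increments=[
    [1,-0.19,0.266,0.525,0,0,0],
    [1,-0.19,0.266,0.525,0,0,0],
    [1,-0.19,0.266,0.525,0,0,0],
    [1,-0.19,0.266,0.525,0,0,0],
    [1,-0.19,0.266,0.525,0,0,0],
    [1,-0.19,0.266,0.525,0,0,0],
    [1,-0.19,0.266,0.525,0,0,0],
    [1,-0.19,0.266,0.525,0,0,0],
    [1,0,0,0,0,0,0],
    [1,0,0,0,0,0,0],
  ],
)

```text
time_s: 4.1
ee_pos: [0.5649, 0.2783, 0.0905]
eef_rot: [-3.141, -0.001, 2.937]
force: [-0.6, 0.4, 1.1]
grip_width: 0.0941
grip_force: 0.0
```

```bash
cat >> h.py <<'E'
def axis(p,k):
    for d in ctrl.cut_out(k,p)[:1]:
        v,u=np.nonzero(d["mask"]); X=np.array([onz(p,q,.009) for q in zip(u,v)])[:,:2]; mu=X.mean(0); w=np.linalg.svd(X-mu,full_matrices=False)[2][0]; w*=np.sign(w[0]); t=(X-mu)@w
        print(k,d["conf"],d["centre"],"bbox",u.min(),u.max(),v.min(),v.max(),"len",t.max()-t.min(),"yaw",np.arctan2(w[1],w[0]),"head",mu+w*t.max(),"tail",mu+w*t.min())
E
python3 - <<'E'
from h import *
p=wristpic(); cv2.imwrite("pics/w2.png",p["color"]); print(cur()[0],cur()[2]["eef_rot"])
axis(p,"punch_long"); axis(p,"punch_short")
E
```

```text
[0.56537133 0.27813699 0.09155335] [3.14099029e+00 8.99186273e-04 2.93642094e+00]
punch_long 0.96 [197.2, 273.1] bbox 262 283 81 295 len 0.1799681170952364 yaw -0.21050383189946753 head [0.64253932 0.26225266] tail [0.46654386 0.29985748]
punch_short 0.84 [229.8, 106.7] bbox 72 136 176 280 len 0.09328732916714999 yaw 0.12336976601811778 head [0.60009646 0.14240828] tail [0.50751816 0.13092862]
```

View pics/w2.png

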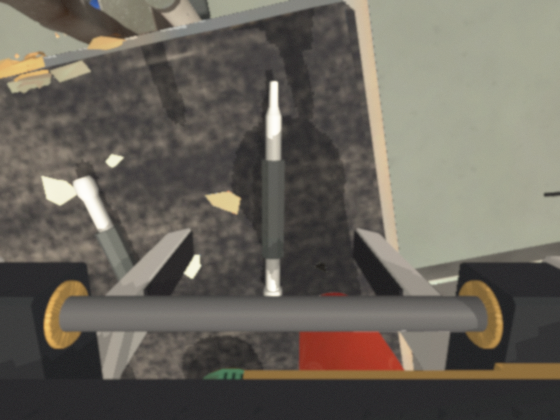

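The long punch is unmistakable: pin at (273,82), barrel from row 160 to 258, head at row 295. Both measurements agree to within 1 mm, so I'll grasp it.

Run:
```python
from h import *
print(cur()[0]); plan([.5643,.2790,.004],down(2.931),6)
```

```text
[0.56575088 0.27794327 0.09211529]
6 rows of [0.006, 0.002, 0.294, 0.0, 0.0, 0.001]
```

Emit:
move_arm(
  increments=[
    [1,0,0,0.29,0,0,0],
    [1,0,0,0.29,0,0,0],
    [1,0,0,0.29,0,0,0],
    [1,0,0,0.29,0,0,0],
    [1,0,0,0.29,0,0,0],
    [1,0,0,0.27,0,0,-0.005],
    [1,0,0,0,0,0,0],
    [1,0,0,0,0,0,0],
  ],
)

```text
time_s: 5.05
ee_pos: [0.5657, 0.2779, 0.0042]
eef_rot: [-3.141, -0.0, 2.941]
force: [0.1, -0.2, 0.3]
grip_width: 0.0942
grip_force: 0.0
```

Emit:
move_arm(
  increments=[
    [0,0,0,0,0,0,0],
    [0,0,0,0,0,0,0],
    [0,0,0,0,0,0,0],
    [0,0,0,0,0,0,0],
    [0,0,0,0,0,0,0],
    [0,0,0,0,0,0,0],
    [0,0,0,0,0,0,0],
  ],
  force=45,
)

```text
time_s: 5.75
ee_pos: [0.5656, 0.2778, 0.0043]
eef_rot: [3.142, 0.0, 2.941]
force: [0.1, -0.2, -0.0]
grip_width: 0.0416
grip_force: 0.0
```

Emit:
move_arm(
  increments=[
    [0,0,0,0,0,0,0],
    [0,0,0,0,0,0,0],
    [0,0,0,0,0,0,0],
    [0,0,0,0,0,0,0],
    [0,0,0,0,0,0,0],
    [0,0,0,-0.2,0,0,0],
    [0,0,0,-0.6,0,0,0],
    [0,0,0,-0.6,0,0,0],
    [0,0,0,-0.6,0,0,0],
    [0,0,0,-0.6,0,0,0],
    [0,0,0,-0.6,0,0,0],
    [0,0,0,-0.6,0,0,0],
    [0,0,0,-0.6,0,0,0],
    [0,0,0,-0.2,0,0,0],
  ],
)

```text
time_s: 7.15
ee_pos: [0.5662, 0.2781, 0.2381]
eef_rot: [3.139, 0.004, 2.941]
force: [0.1, 0.4, -0.9]
grip_width: 0.0173
grip_force: 45.0
```

Run:
```python
from h import *
print(cur()[0],cur()[2]["qpos"]); r=[.582,-.196,.123]
for y,n in((-.085,"wide"),(.085,"nar")): print(n,rackpt(r,0,y,.026),rackpt(r,0,y,.13))
print(rackpt(r,.1,0,.067))
plan([.46,-.19,.30],down(np.pi+.123),16)
```

```text
[0.56616313 0.27809104 0.23812011] [ 3.98497743e-01  4.60845304e-01  1.22589503e+00  3.91715855e-05
  1.45004060e+00 -9.71513691e-01]
wide [ 0.5815236  -0.28170596  0.09179327] [ 0.53790336 -0.28709847  0.18604928]
nar [ 0.56066628 -0.1129903   0.09179327] [ 0.51704604 -0.11838281  0.18604928]
[ 0.64384456 -0.18835452  0.17121371]
16 rows of [0.104, -0.593, -0.078, 0.0, 0.0, -0.02]
```

Run:
```python
from h import *
r=[.582,-.196,.123]; t=rackpt(r,-.02,-.03,.17); print(t)
plan(t,rackR(.123),18)
```

```text
[ 0.49638917 -0.23681193  0.21384922]
18 rows of [0.054, -0.578, 0.009, -0.004, -0.024, -0.018]
```

Emit:
move_arm(
  increments=[
    [0,0.054,-0.578,0.009,-0.004,-0.024,-0.018],
    [0,0.054,-0.578,0.009,-0.004,-0.024,-0.018],
    [0,0.054,-0.578,0.009,-0.004,-0.024,-0.018],
    [0,0.054,-0.578,0.009,-0.004,-0.024,-0.018],
    [0,0.054,-0.578,0.009,-0.004,-0.024,-0.018],
    [0,0.054,-0.578,0.009,-0.004,-0.024,-0.018],
    [0,0.054,-0.578,0.009,-0.004,-0.024,-0.018],
    [0,0.054,-0.578,0.009,-0.004,-0.024,-0.018],
    [0,0.054,-0.578,0.009,-0.004,-0.024,-0.018],
    [0,0.054,-0.578,0.009,-0.004,-0.024,-0.018],
    [0,0.054,-0.578,0.009,-0.004,-0.024,-0.018],
    [0,0.054,-0.578,0.009,-0.004,-0.024,-0.018],
    [0,0.054,-0.578,0.009,-0.004,-0.024,-0.018],
    [0,0.054,-0.578,0.009,-0.004,-0.024,-0.018],
    [0,0.054,-0.578,0.009,-0.004,-0.024,-0.018],
    [0,0.054,-0.578,0.009,-0.004,-0.024,-0.018],
    [0,0.054,-0.578,0.009,-0.004,-0.024,-0.018],
    [0,0.054,-0.578,0.009,-0.004,-0.024,-0.018],
    [0,0,0,0,0,0,0],
    [0,0,0,0,0,0,0],
  ],
)

```text
time_s: 9.15
ee_pos: [0.4963, -0.237, 0.2094]
eef_rot: [3.14, 0.435, -3.015]
force: [-0.1, 1.0, -1.8]
grip_width: 0.0175
grip_force: 45.0
```

Run:
```python
from h import *
p=wristpic(); cv2.imwrite("pics/w3.png",p["color"]); np.save("w3pose.npy",p["pose"]); np.save("K.npy",p["K"]); a,b,o=cur(); print(a,o["eef_rot"],o["qpos"],o["grip_width"])
print(b.inv()*rackR(.123)).as_rotvec() if 0 else print((b.inv()*rackR(.123)).as_rotvec())
for k in["wide_seat","narrow_seat","wide_clip","narrow_clip","keeper_grip","punch_long"]:
    for d in ctrl.cut_out(k,p)[:3]:
        ys,xs=np.nonzero(d["mask"]); print(k,round(d["conf"],2),d["centre"],xs.min(),xs.max(),ys.min(),ys.max())
```

```text
[ 0.49656673 -0.23644365  0.20971772] [ 3.14042553  0.43495668 -3.01400312] [-0.65993745  0.1148614   1.7950959   0.37682931  0.95044617 -2.5358874 ] 0.017247896199437424
[ 0.00310388 -0.00137806  0.00416006]
wide_seat 0.62 [156.8, 216.0] 200 234 147 261
wide_seat 0.62 [287.0, 437.6] 429 450 277 295
narrow_seat 0.81 [183.7, 390.4] 369 409 175 266
wide_clip 0.83 [155.1, 219.4] 200 235 146 261
narrow_clip 0.85 [187.9, 389.5] 369 409 175 265
narrow_clip 0.69 [288.5, 285.9] 248 420 282 332
narrow_clip 0.68 [211.3, 275.0] 256 289 56 369
punch_long 0.66 [210.6, 274.2] 255 289 56 370
punch_long 0.36 [206.9, 543.5] 518 559 176 242
```

View pics/w3.png

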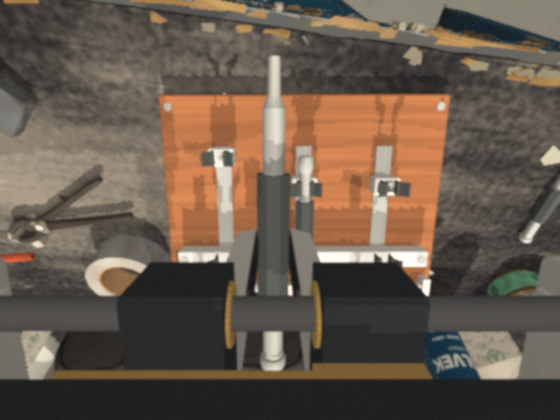

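The wrist image shows the rack squarely: low board corners at (163,95) and (449,96), lower wide clip at (217,157), lower narrow clip at (391,187). The held punch is level. j6 is close to its limit, so I need a kinematic check and a finer rack fit.

```bash
cat >> h.py <<'E'
def fk_R(q): return R.from_euler("z",q[0])*R.from_euler("y",q[1]+q[2])*R.from_euler("z",q[3])*R.from_euler("y",q[4])*R.from_euler("z",q[5]+np.pi/2)
def wrist_rz(k,q): o,l1,l2,h,e=k; a=q[1]+q[2]; return np.array([o+l1*np.sin(q[1])+l2*np.sin(a)+e*np.cos(a),h+l1*np.cos(q[1])+l2*np.cos(a)-e*np.sin(a)])
E
python3 - <<'E'
from h import *
D=[([1.07043,.30043,1.52159,0,1.32069,-.06659],[.23104,.49883,.2049],[3.1416,0,2.7078]),([.31141,.14409,1.49284,0,1.50509,-1.05326],[.46912,.1895,.3],[3.1416,-.0004,2.9355]),([.3985,.46085,1.2259,0,1.45004,-.97151],[.56616,.27809,.2381],[3.139,.004,2.941]),([-.65994,.11486,1.7951,.37683,.95045,-2.53589],[.49657,-.23644,.20972],[3.14043,.43496,-3.014])]
for q,p,e in D: print("rot err",(fk_R(q).inv()*R.from_euler("xyz",e)).magnitude())
from scipy.optimize import least_squares
def res(v,full=False):
    L=v[5];out=[]
    for q,p,e in D:
        w=np.array(p)-L*fk_R(q).as_matrix()[:,2]; m=wrist_rz(v[:5],q); out+=[np.hypot(*w[:2])-m[0],w[2]-m[1],.3*(np.arctan2(w[1],w[0])-q[0])]
    return np.array(out+list((np.array(v)-[0,.4,.4,.3,0,.39])*.003))
s=least_squares(res,[0,.4,.4,.3,0,.39]); print(s.x,s.fun.round(4)); np.save("kin.npy",s.x)
im=cv2.imread("pics/w3.png")[80:300,150:460]; cv2.imwrite("pics/w3c.png",cv2.resize(im,(800,568),interpolation=3))
E
```

```text
rot err 0.0011101364511327697
rot err 0.0002088027192423804
rot err 0.00023267479330202717
rot err 1.0750504727160645e-05
[-0.03728324  0.44736878  0.48605163  0.3372984   0.09814346  0.34752482] [ 0.0086  0.0037  0.02    0.0006 -0.0025  0.0217 -0.004   0.0013  0.0175
 -0.0053 -0.0026  0.0094 -0.0001  0.0001  0.0003  0.0001  0.0003 -0.0001]
```

View pics/w3c.png

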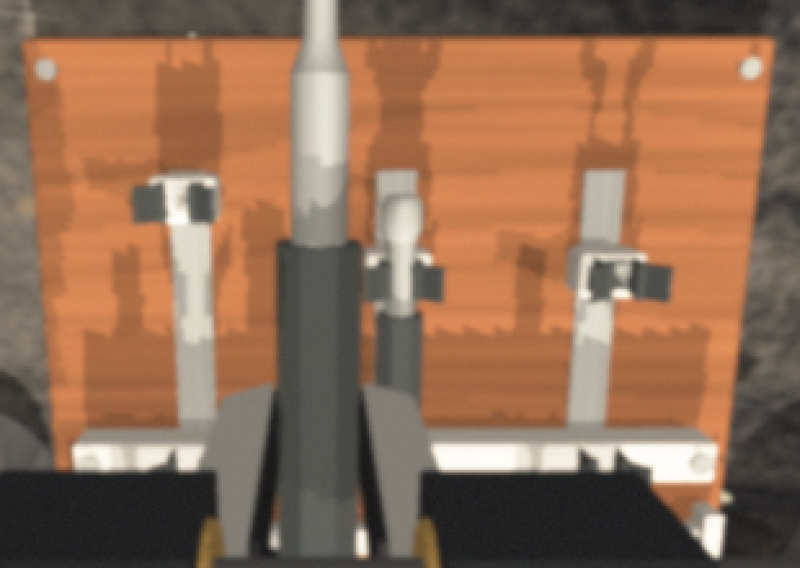

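```bash
cat > kin.py <<'E'
from h import *
from scipy.optimize import least_squares
def fit(D):
    def res(v):
        L,d=v[5:7];out=[]
        for q,p,e in D:
            w=R.from_euler("z",-q[0]).apply(np.array(p)-L*fk_R(q).as_matrix()[:,2]); m=wrist_rz(v[:5],q); out+=[w[0]-m[0],w[2]-m[1],w[1]-d]
        return np.array(out+list((np.array(v)-[0,.4,.4,.3,0,.39,.03])*.003))
    return least_squares(res,[0,.4,.4,.3,0,.39,.03])
def ik(k,p,Rt,q0=[-.6,.3,1.6,.3,1,-2.4]):
    L,d=k[5:7]
    def res(q):
        w=R.from_euler("z",-q[0]).apply(np.array(p)-L*Rt.as_matrix()[:,2]); m=wrist_rz(k[:5],q); return np.concatenate([[w[0]-m[0],w[2]-m[1],w[1]-d],(fk_R(q).inv()*Rt).as_rotvec()])
    s=least_squares(res,q0); return s.x,abs(s.fun).max()
D=[([1.07043,.30043,1.52159,0,1.32069,-.06659],[.23104,.49883,.2049],[3.1416,0,2.7078]),([.31141,.14409,1.49284,0,1.50509,-1.05326],[.46912,.1895,.3],[3.1416,-.0004,2.9355]),([.3985,.46085,1.2259,0,1.45004,-.97151],[.56616,.27809,.2381],[3.139,.004,2.941]),([-.65994,.11486,1.7951,.37683,.95045,-2.53589],[.49657,-.23644,.20972],[3.14043,.43496,-3.014])]
E
python3 - <<'E'
from kin import *
s=fit(D); print(s.x,s.fun.round(4)); k=s.x; np.save("kin.npy",k)
p={"pose":np.load("w3pose.npy"),"K":np.load("K.npy")}
c=lambda u,v:np.array([u/2.581+150,v/2.581+80])
def res(v):
    r=v[:3];u=v[3]; o=[]
    for X,uv in(((-.1225,.15,0),c(773,38)),((-.1225,-.15,0),c(25,38)),((u-.11,-.085,.038),c(175,202)),((u-.08,.085,.038),c(630,281)),((u-.08,0,.038),c(402,281))): o+=list(proj(p,rackpt(r,*X))-uv)
    o+=[proj(p,rackpt(r,.05,.15,0))[0]-np.interp(proj(p,rackpt(r,.05,.15,0))[1],[94.7,277.6],[449.5,429.7])]
    o+=[proj(p,rackpt(r,.05,-.15,0))[0]-np.interp(proj(p,rackpt(r,.05,-.15,0))[1],[94.7,262],[159.7,174])]
    return np.array(o)
f=least_squares(res,[.582,-.196,.123,.04]); print("rack",f.x,f.fun.round(1)); r=f.x[:3];u=f.x[3]; np.save("rack.npy",f.x)
print("upper clips bar check px",proj(p,rackpt(r,u,.085,.038)))
for nm,xs,y in(("wide",u-.055,-.085),("nar",u-.04,.085)):
  for h in(.02,.045,.1):
    for roll in(-.2,-.1,0,.1,.2):
      Rt=R.from_euler("z",r[2])*R.from_euler("y",-np.deg2rad(25))*R.from_euler("x",roll)*R.from_matrix(np.diag([-1.,1,-1]))
      q,e=ik(k,rackpt(r,xs,y,h),Rt); print(nm,h,roll,q.round(2),round(e,4))
E
```

```text
[2.23318728e-06 4.24190828e-01 4.47504064e-01 2.21222085e-01
 4.09121480e-02 2.70635889e-01 3.66144162e-02] [ 0.     -0.     -0.      0.      0.      0.     -0.     -0.     -0.
  0.      0.     -0.      0.      0.0001  0.0001 -0.0002  0.0001 -0.0004
  0.    ]
rack [ 0.58439637 -0.19123344  0.13055989  0.04762219] [ 2.   0.2 -1.5  1.2  0.2  0.  -0.  -0.1  0.9  0.1  0.4 -2.2]
upper clips bar check px [387.57757181 265.15406042]
wide 0.02 -0.2 [-0.55  0.42  1.75  0.21  0.52 -2.37] 0.0
wide 0.02 -0.1 [-0.59  0.44  1.71  0.35  0.62 -2.52] 0.0
wide 0.02 0 [-0.63  0.47  1.66  0.45  0.74 -2.62] 0.0
wide 0.02 0.1 [-0.66  0.5   1.61  0.51  0.85 -2.69] 0.0
wide 0.02 0.2 [-0.69  0.55  1.55  0.56  0.97 -2.74] 0.0
wide 0.045 -0.2 [-0.56  0.37  1.76  0.21  0.56 -2.37] 0.0
wide 0.045 -0.1 [-0.6   0.39  1.72  0.34  0.67 -2.51] 0.0
wide 0.045 0 [-0.64  0.42  1.67  0.43  0.78 -2.61] 0.0
wide 0.045 0.1 [-0.67  0.46  1.62  0.5   0.89 -2.68] 0.0
wide 0.045 0.2 [-0.7   0.5   1.56  0.55  1.01 -2.73] 0.0
wide 0.1 -0.2 [-0.59  0.26  1.77  0.2   0.66 -2.38] 0.0
wide 0.1 -0.1 [-0.63  0.29  1.73  0.32  0.76 -2.5
[... 294 characters left out ...]
-0.34  0.31  1.87  0.35  0.59 -2.29] 0.0
nar 0.02 0.1 [-0.39  0.34  1.84  0.48  0.69 -2.44] 0.0
nar 0.02 0.2 [-0.43  0.37  1.81  0.58  0.79 -2.56] 0.0
nar 0.045 -0.2 [-0.24  0.23  1.93 -0.07  0.51 -1.84] 0.0
nar 0.045 -0.1 [-0.29  0.24  1.91  0.15  0.56 -2.09] 0.0
nar 0.045 0 [-0.35  0.26  1.88  0.33  0.64 -2.28] 0.0
nar 0.045 0.1 [-0.4   0.28  1.85  0.46  0.73 -2.43] 0.0
nar 0.045 0.2 [-0.44  0.31  1.82  0.56  0.83 -2.53] 0.0
nar 0.1 -0.2 [-0.26  0.11  1.94 -0.05  0.62 -1.88] 0.0
nar 0.1 -0.1 [-0.32  0.12  1.92  0.15  0.68 -2.09] 0.0
nar 0.1 0 [-0.37  0.14  1.89  0.3   0.75 -2.26] 0.0
nar 0.1 0.1 [-0.42  0.17  1.86  0.43  0.84 -2.39] 0.0
nar 0.1 0.2 [-0.47  0.2   1.83  0.52  0.93 -2.49] 0.0
```

```bash
cat >> kin.py <<'E'
def seatpose(r,xs,y,h,roll,off,axz=-.0047):
    "TCP pose so that punch axis origin (tool x=off, tool z=axz) sits at slope xs,y, height h over board"
    Rt=R.from_euler("z",r[2])*R.from_euler("y",-np.deg2rad(25))*R.from_euler("x",roll)*R.from_matrix(np.diag([-1.,1,-1]))
    return rackpt(r,xs,y,h)-Rt.apply([off,0,axz]),Rt
E
python3 - <<'E'
from kin import *
p={"pose":np.load("w3pose.npy"),"K":np.load("K.npy")}; T=p["pose"]
# tool frame pose at picture
a,b,o=cur(); F=rackR(.123)
for off in(-.002,.0013,.004): print(off,[ (proj(p,a+b.apply([off+x,0,-.0047])).round(1).tolist()) for x in(.1,.041,-.08)])
v=np.load("rack.npy"); r=v[:3];u=v[3]; k=np.load("kin.npy")
t=seatpose(r,u-.055,-.085,.066,-.22,.0013); print(t[0],ik(k,*t)); plan(*t,10)
E
```

```text
-0.002 [[271.2, 64.4], [271.5, 180.5], [272.1, 369.9]]
0.0013 [[271.1, 57.4], [271.5, 174.5], [272.1, 365.5]]
0.004 [[271.1, 51.5], [271.5, 169.5], [272.1, 361.8]]
[ 0.56440103 -0.28062308  0.12132001] (array([-0.56027836,  0.33183035,  1.76912259,  0.17598438,  0.57085033,
       -2.33815714]), np.float64(6.858229262274307e-15))
10 rows of [-0.035, -0.084, 0.223, 0.022, -0.0, -0.0]
```

Emit:
move_arm(
  increments=[
    [0,-0.035,-0.084,0.223,0.022,0,0],
    [0,-0.035,-0.084,0.223,0.022,0,0],
    [0,-0.035,-0.084,0.223,0.022,0,0],
    [0,-0.035,-0.084,0.223,0.022,0,0],
    [0,-0.035,-0.084,0.223,0.022,0,0],
    [0,-0.035,-0.084,0.223,0.022,0,0],
    [0,-0.035,-0.084,0.223,0.022,0,0],
    [0,-0.035,-0.084,0.223,0.022,0,0],
    [0,-0.035,-0.084,0.223,0.022,0,0],
    [0,-0.035,-0.084,0.223,0.022,0,0],
    [0,0,0,0,0,0,0],
    [0,0,0,0,0,0,0],
    [0,0,0,0,0,0,0],
  ],
)

```text
time_s: 10.8
ee_pos: [0.564, -0.2813, 0.1216]
eef_rot: [-2.922, 0.437, -3.013]
force: [-0.1, 0.5, -1.5]
grip_width: 0.0173
grip_force: 45.0
```

Run:
```python
from kin import *
a,b,o=cur(); print(a,o["qpos"],o["force"])
p=wristpic(); cv2.imwrite("pics/w4.png",p["color"])
v=np.load("rack.npy"); r=v[:3];u=v[3]
for h in(.066,.045): 
  t=seatpose(r,u-.055,-.085,h,-.22,.0017); print(t[0]-a,(b.inv()*t[1]).as_rotvec()); plan(*t,1)
im=p["color"][60:330,150:460]; cv2.imwrite("pics/w4c.png",cv2.resize(im,(689,600),interpolation=3))
```

```text
[ 0.5639889  -0.28128601  0.12162328] [-0.56151197  0.3312272   1.76914592  0.17589492  0.5713654  -2.33735905] [-0.07388313  0.46618466 -1.46681306]
[ 0.00077156  0.00071012 -0.00013422] [-0.00053352 -0.00017795 -0.00175903]
1 rows of [-0.014, 0.016, 0.007, -0.001, -0.0, -0.002]
[ 0.00957101  0.00186555 -0.01916669] [-0.00053352 -0.00017795 -0.00175903]
1 rows of [-0.014, 0.108, 0.417, -0.001, -0.0, -0.002]
```

View pics/w4c.png

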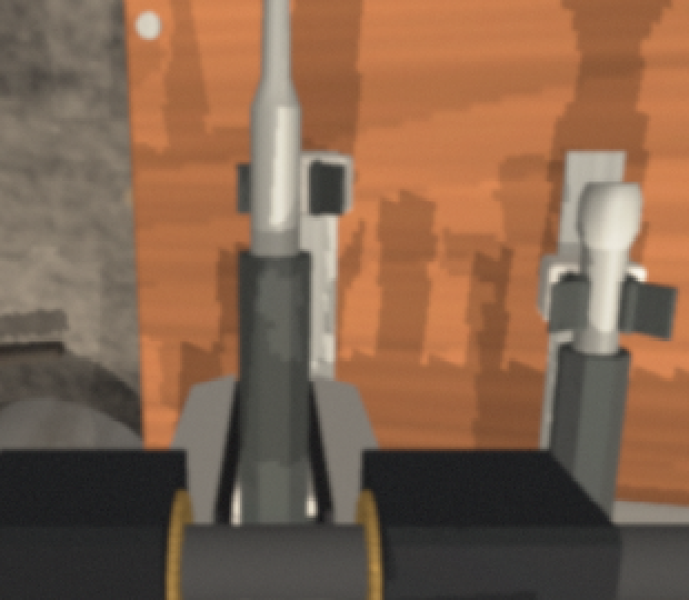

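Run:
```python
from kin import *
p=wristpic(); v=np.load("rack.npy"); r=v[:3];u=v[3]
for y in(-.085,0):
  xs=u-.11 if y else u-.08
  q=proj(p,rackpt(r,xs,y,.038)); print(y,q,(q-[150,60])*2.222)
q=proj(p,rackpt(r,-.105,-.135,0)); print((q-[150,60])*2.222)
```

```text
-0.085 [282.07528084 143.99508034] [293.47127402 186.63706851]
0 [424.85618252 197.7164793 ] [610.73043755 306.006017  ]
[167.44065641  47.77147582]
```

The neck is centred over the lower clip, with jaws at (292,188) in the crop against a predicted (293,187). I'll descend to the lips, then press in slow steps.

Emit:
move_arm(
  increments=[
    [0,-0.007,0.034,0.121,0,0,0],
    [0,-0.007,0.034,0.121,0,0,0],
    [0,0,0.027,0.117,0,0,0],
    [0,0,0.026,0.117,0,0,0],
    [0,0,0,0,0,0,0],
    [0,0,0,0,0,0,0],
  ],
)

```text
time_s: 11.5
ee_pos: [0.5748, -0.2792, 0.0988]
eef_rot: [-2.922, 0.436, -3.013]
force: [-0.7, 0.5, -1.9]
grip_width: 0.0173
grip_force: 45.0
```

Emit:
move_arm(
  increments=[
    [0,0,0.009,0.039,0,0,0],
    [0,0,0.009,0.039,0,0,0],
    [0,0,0.009,0.039,0,0,0],
    [0,0,0.009,0.039,0,0,0],
    [0,0,0,0,0,0,0],
  ],
)

```text
time_s: 12.0
ee_pos: [0.5789, -0.2797, 0.093]
eef_rot: [-2.919, 0.438, -3.013]
force: [2.3, -3.8, 2.9]
grip_width: 0.0171
grip_force: 45.0
```

Emit:
move_arm(
  increments=[
    [0,0,0.009,0.039,0,0,0],
    [0,0,0.009,0.039,0,0,0],
    [0,0,0,0,0,0,0],
  ],
)

```text
time_s: 12.3
ee_pos: [0.5801, -0.279, 0.088]
eef_rot: [-2.921, 0.437, -3.013]
force: [4.6, -6.7, -4.6]
grip_width: 0.0174
grip_force: 45.0
```

Run:
```python
from kin import *
v=np.load("rack.npy"); r=v[:3];u=v[3]
for i in range(2):
  a,b,o=cur(); Rs=R.from_euler("z",r[2])*R.from_euler("y",-np.deg2rad(25))
  ax=a+b.apply([.0017,0,-.0047]); print("seat-frame err",Rs.inv().apply(ax-rackpt(r,u-.055,-.085,.026)).round(4),"F seat",Rs.inv().apply(o["force"]-np.array([-.3,.5,-1.6])).round(1),"M",Rs.inv().apply(o["moment"]).round(2))
  p=wristpic()
axc=proj(p,a); print(axc)
im=p["color"][60:330,150:460]; cv2.imwrite("pics/w5c.png",cv2.resize(im,(689,600),interpolation=3))
```

```text
seat-frame err [-0.0002 -0.0004  0.0032] F seat [ 2.3 -7.8 -4.4] M [-1.14 -0.24 -0.01]
seat-frame err [-0.0002 -0.0004  0.0032] F seat [ 2.3 -8.  -3.8] M [-1.14 -0.24  0.07]
[270.90167306 242.56809364]
```

View pics/w5c.png

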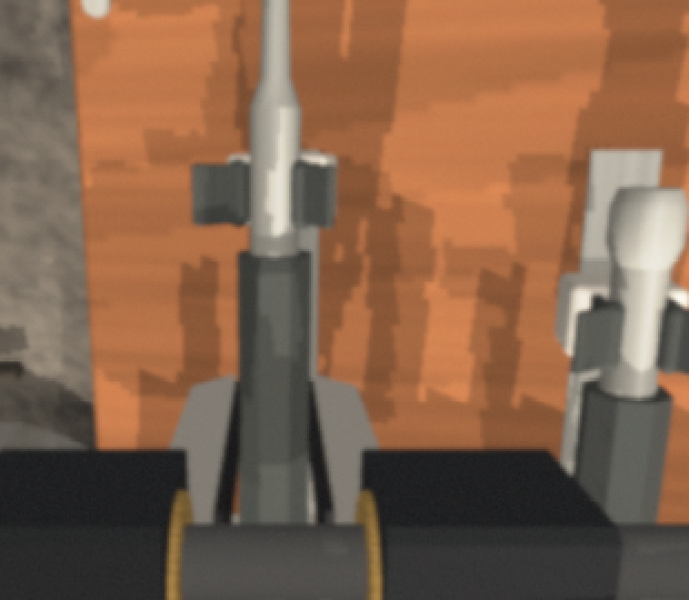

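The punch has passed the lips and is between the jaws, being drawn down. I'll press the last 3 mm while easing to the right.

Emit:
move_arm(
  increments=[
    [0,0,-0.005,0.025,0,0,0],
    [0,0,-0.005,0.025,0,0,0],
    [0,0,0.004,0.02,0,0,0],
    [0,0,0,0,0,0,0],
  ],
)

```text
time_s: 12.8
ee_pos: [0.5809, -0.2795, 0.0857]
eef_rot: [-2.922, 0.435, -3.013]
force: [-13.3, 0.1, 14.0]
grip_width: 0.0174
grip_force: 45.0
```

```bash
cat > st.py <<'E'
from kin import *
import sys
def st(xs,y,off,axz=-.0047):
  v=np.load("rack.npy"); r=v[:3];u=v[3]
  a,b,o=cur(); Rs=R.from_euler("z",r[2])*R.from_euler("y",-np.deg2rad(25))
  ax=a+b.apply([off,0,axz]); print("seat-frame err mm",(1e3*Rs.inv().apply(ax-rackpt(r,u+xs,y,.026))).round(1),"F seat",Rs.inv().apply(o["force"]-np.array([-.3,.5,-1.6])).round(1),"M",Rs.inv().apply(o["moment"]).round(2))
E
python3 -c "
from st import *
st(-.055,-.085,.0017)"
```

```text
seat-frame err mm [-0.5 -1.   0.7] F seat [-5.1  1.2 19.6] M [-0.28  1.41 -0.35]
```

Emit:
move_arm(
  increments=[
    [0.4,0,-0.004,-0.02,0,0,0],
    [0.4,0,0,0,0,0,0],
    [0.4,0,0,0,0,0,0],
    [0.4,0,0,0,0,0,0],
    [0.4,0,-0.02,-0.08,0,0,0],
    [0.4,0,-0.04,-0.2,0,0,0],
    [0.4,0,-0.08,-0.35,0,0,0],
    [0.4,0,-0.08,-0.35,0,0,0],
    [0.4,0,-0.08,-0.35,0,0,0],
    [0.4,0,-0.08,-0.35,0,0,0],
    [0.4,0,-0.08,-0.35,0,0,0],
    [0.4,0,0,0,0,0,0],
  ],
)

```text
time_s: 14.0
ee_pos: [0.5375, -0.2861, 0.1834]
eef_rot: [-2.919, 0.439, -3.012]
force: [0.6, -0.3, 0.1]
grip_width: 0.0377
grip_force: 0.0
```

Run:
```python
from kin import *
p=wristpic(); cv2.imwrite("pics/w6.png",p["color"]); a,b,o=cur(); print(a,o["qpos"],o["force"])
axis(p,"punch_long")
plan([.579,.1405,.11],down(np.pi+.128),16)
cv2.imwrite("pics/w6c.png",cv2.resize(p["color"][60:330,150:460],(689,600),interpolation=3))
```

```text
[ 0.53742313 -0.28574031  0.18174987] [-0.59822584  0.20774308  1.77182735  0.17389577  0.69390628 -2.35557587] [-0.55267756  0.23217418  0.29591215]
punch_long 0.59 [190.8, 300.9] bbox 289 310 81 286 len 0.308905331132708 yaw 0.06618969301906011 head [ 0.8092964  -0.27397423] tail [ 0.50106749 -0.29440565]
16 rows of [-0.089, 0.533, 0.053, -0.014, 0.027, -0.003]
```

View pics/w6c.png

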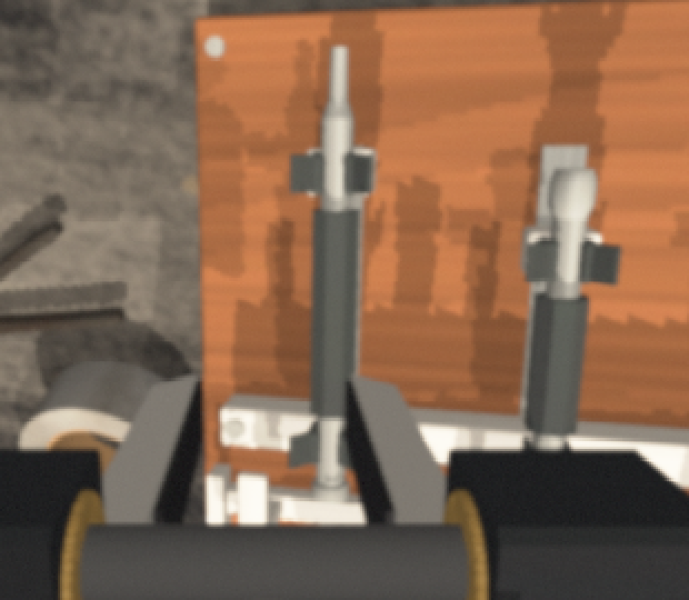

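The long punch is seated in both clips: the lower jaws are at (333,172), and the filled place looks the same. Next is the short punch.

Emit:
move_arm(
  increments=[
    [0.6,-0.09,0.533,0.003,-0.014,0.027,-0.003],
    [0.6,-0.09,0.533,0.003,-0.014,0.027,-0.003],
    [0.6,-0.09,0.533,0.003,-0.014,0.027,-0.003],
    [0.6,-0.09,0.533,0.003,-0.014,0.027,-0.003],
    [0.6,-0.09,0.533,0.003,-0.014,0.027,-0.003],
    [0.6,-0.09,0.533,0.003,-0.014,0.027,-0.003],
    [0.6,-0.09,0.533,0.003,-0.014,0.027,-0.003],
    [0.6,-0.09,0.533,0.003,-0.014,0.027,-0.003],
    [0.6,-0.09,0.533,0.003,-0.014,0.027,-0.003],
    [0.6,-0.09,0.533,0.003,-0.014,0.027,-0.003],
    [0.6,-0.09,0.533,0.003,-0.014,0.027,-0.003],
    [0.6,-0.09,0.533,0.003,-0.014,0.027,-0.003],
    [0.6,-0.09,0.533,0.003,-0.014,0.027,-0.003],
    [0.6,-0.09,0.533,0.003,-0.014,0.027,-0.003],
    [0.6,-0.09,0.533,0.003,-0.014,0.027,-0.003],
    [0.6,-0.09,0.533,0.003,-0.014,0.027,-0.003],
    [0.6,0,0,0,0,0,0],
    [0.6,0,0,0,0,0,0],
  ],
)

```text
time_s: 15.9
ee_pos: [0.5698, 0.1443, 0.1484]
eef_rot: [3.135, 0.001, -3.01]
force: [-0.6, -1.1, -0.6]
grip_width: 0.0565
grip_force: 0.0
```

Run:
```python
from kin import *
p=wristpic(); cv2.imwrite("pics/w7.png",p["color"]); a,b,o=cur(); print(a,o["eef_rot"])
axis(p,"punch_short")
# darkness profile along axis
for d in ctrl.cut_out("punch_short",p)[:1]:
    v,u=np.nonzero(d["mask"]); X=np.array([onz(p,q,.009) for q in zip(u,v)])[:,:2]; mu=X.mean(0); w=np.linalg.svd(X-mu,full_matrices=False)[2][0]; w*=np.sign(w[0]); t=(X-mu)@w; n=(X-mu)@[-w[1],w[0]]; g=p["color"].mean(2)[v,u]
    for lo in np.arange(t.min(),t.max(),.004):
        m=(t>=lo)&(t<lo+.004); print(round((lo-t.min())*1e3),m.sum(),int(np.median(g[m])) if m.any() else "",round(np.ptp(n[m])*1e3,1) if m.any() else "")
cv2.imwrite("pics/w7c.png",cv2.resize(p["color"][60:330,150:460],(689,600),interpolation=3))
```

```text
[0.56978519 0.14383329 0.14875293] [ 3.13462622e+00  1.31646497e-03 -3.01106548e+00]
punch_short 0.85 [194.0, 267.8] bbox 257 275 130 264 len 0.13906011950794298 yaw 0.13664324818118762 head [0.64559947 0.14981254] tail [0.50783555 0.13086999]
0 67 236 13.5
4 61 250 14.5
8 64 251 14.6
12 60 252 14.6
16 51 251 11.7
20 60 249 10.8
24 45 250 10.8
28 44 250 9.9
32 48 248 10.9
36 48 248 10.9
40 48 246 11.0
44 65 147 17.0
48 72 127 17.0
52 76 127 18.1
56 76 127 18.1
60 65 126 18.2
64 65 131 17.2
68 72 129 17.3
72 72 129 17.3
76 73 128 18.4
80 72 130 17.4
84 54 130 17.5
88 69 132 17.5
92 71 131 17.6
96 59 134 17.6
100 42 224 12.5
104 48 248 11.5
108 37 246 11.5
112 47 250 11.5
116 48 248 11.6
120 35 250 11.6
124 44 250 10.6
128 40 241 13.8
132 56 241 13.8
136 34 250 13.8
```

View pics/w7c.png

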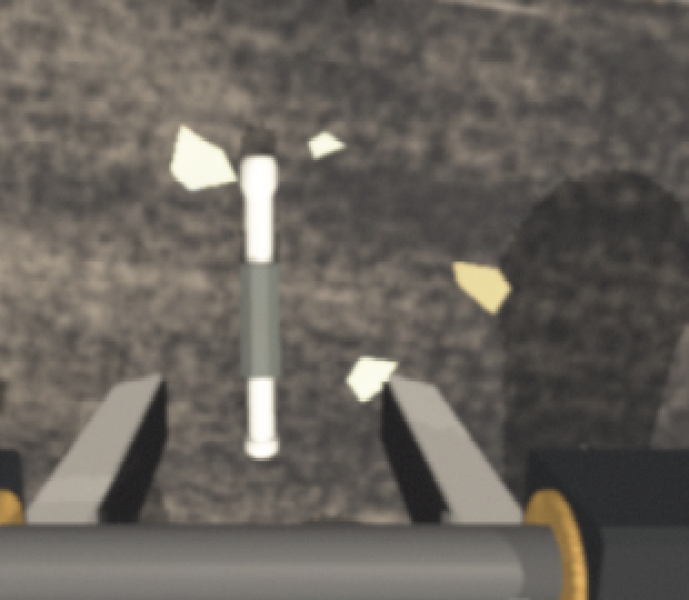

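The short punch's barrel lies at 46–98 mm from the near blunt tip, and the disc head is at the far end, as expected. Next I'll grasp it.

Run:
```python
from kin import *
plan([.5794,.1407,.004],down(np.pi+.1366),8)
```

```text
8 rows of [-0.022, -0.011, 0.363, 0.001, 0.0, -0.001]
```

Emit:
move_arm(
  increments=[
    [0.6,-0.022,-0.011,0.363,0.001,0,-0.001],
    [0.6,-0.022,-0.011,0.363,0.001,0,-0.001],
    [0.6,-0.022,-0.011,0.363,0.001,0,-0.001],
    [0.6,-0.022,-0.011,0.363,0.001,0,-0.001],
    [0.6,-0.022,-0.011,0.363,0.001,0,-0.001],
    [0.6,-0.022,-0.011,0.363,0.001,0,-0.001],
    [0.6,-0.022,-0.011,0.363,0.001,0,-0.001],
    [0.6,-0.022,-0.011,0.363,0.001,0,-0.001],
    [0.6,0,0,0,0,0,0],
  ],
)

```text
time_s: 16.95
ee_pos: [0.5784, 0.1407, 0.0023]
eef_rot: [-3.141, -0.001, -3.004]
force: [-0.2, -0.1, -0.1]
grip_width: 0.0566
grip_force: 0.0
```

Emit:
move_arm(
  increments=[
    [0,0,0,0,0,0,0],
    [0,0,0,0,0,0,0],
    [0,0,0,0,0,0,0],
    [0,0,0,0,0,0,0],
    [0,0,0,0,0,0,0],
    [0,0,0,0,0,0,0],
    [0,0,0,0,0,0,0],
  ],
  force=45,
)

```text
time_s: 17.65
ee_pos: [0.5797, 0.1417, 0.0048]
eef_rot: [-3.141, 0.003, -3.003]
force: [-1.0, -1.2, 3.9]
grip_width: 0.0174
grip_force: 45.0
```

Run:
```python
from kin import *
a,b,o=cur(); print(a,o["eef_rot"],o["grip_width"],o["grip_force"])
w=np.array([.9907,.136]); off=-((np.array([.5794,.1407])-a[:2])@w); print("off",off,"axz",-(.009-a[2]))
v=np.load("rack.npy"); r=v[:3];u=v[3]; k=np.load("kin.npy")
up=(a+[0,0,.19],b); plan(*up,7)
t=seatpose(r,u-.04,.085,.105,-.1,off,a[2]-.009); print(t[0],ik(k,*t)[0].round(2)); plan(*t,16,up)
t2=seatpose(r,u-.04,.085,.066,-.1,off,a[2]-.009); plan(*t2,3,t)
```

```text
[0.57974818 0.14171734 0.00477113] [-3.14094019e+00  2.67857007e-03 -3.00317651e+00] 0.017383694922808567 45.001418022438884
off 0.0004833049478354481 axz -0.004228872934506496
7 rows of [-0.001, -0.0, -0.543, 0.0, 0.0, 0.0]
[ 0.53843468 -0.1119647   0.1630036 ] [-0.32  0.12  1.91  0.15  0.68 -2.09]
16 rows of [0.098, -0.306, 0.034, 0.006, -0.027, 0.002]
3 rows of [0.0, 0.026, 0.259, 0.0, 0.0, 0.0]
```

Emit:
move_arm(
  increments=[
    [0,0,0,-0.2,0,0,0],
    [0,0,0,-0.6,0,0,0],
    [0,0,0,-0.6,0,0,0],
    [0,0,0,-0.6,0,0,0],
    [0,0,0,-0.6,0,0,0],
    [0,0,0,-0.6,0,0,0],
    [0,0,0,-0.6,0,0,0],
  ],
)

```text
time_s: 18.35
ee_pos: [0.5789, 0.1417, 0.1963]
eef_rot: [-3.141, 0.002, -3.003]
force: [-0.7, 0.7, 0.0]
grip_width: 0.017
grip_force: 45.0
```

Emit:
move_arm(
  increments=[
    [0,0.098,-0.306,0.034,0.006,-0.027,0.002],
    [0,0.098,-0.306,0.034,0.006,-0.027,0.002],
    [0,0.098,-0.306,0.034,0.006,-0.027,0.002],
    [0,0.098,-0.306,0.034,0.006,-0.027,0.002],
    [0,0.098,-0.306,0.034,0.006,-0.027,0.002],
    [0,0.098,-0.306,0.034,0.006,-0.027,0.002],
    [0,0.098,-0.306,0.034,0.006,-0.027,0.002],
    [0,0.098,-0.306,0.034,0.006,-0.027,0.002],
    [0,0.098,-0.306,0.034,0.006,-0.027,0.002],
    [0,0.098,-0.306,0.034,0.006,-0.027,0.002],
    [0,0.098,-0.306,0.034,0.006,-0.027,0.002],
    [0,0.098,-0.306,0.034,0.006,-0.027,0.002],
    [0,0.098,-0.306,0.034,0.006,-0.027,0.002],
    [0,0.098,-0.306,0.034,0.006,-0.027,0.002],
    [0,0.098,-0.306,0.034,0.006,-0.027,0.002],
    [0,0.098,-0.306,0.034,0.006,-0.027,0.002],
    [0,0,0,0,0,0,0],
    [0,0,0,0,0,0,0],
  ],
)

```text
time_s: 20.15
ee_pos: [0.5378, -0.1113, 0.1631]
eef_rot: [-3.046, 0.435, -3.015]
force: [-0.7, -0.1, -1.3]
grip_width: 0.017
grip_force: 45.0
```

Run:
```python
from st import *
p=wristpic(); a,b,o=cur(); print(a,o["qpos"],o["force"],o["grip_width"])
for d in ctrl.cut_out("punch_short",p)[:2]:
    ys,xs=np.nonzero(d["mask"]); print(d["conf"],d["centre"],xs.min(),xs.max(),ys.min(),ys.max())
g=p["color"].mean(2); c=proj(p,a+b.apply([.03,0,-.0042])); print("profile col",c, g[120:260:4,int(c[0])].astype(int))
for off in(-.002,.0005,.003): print(off,[proj(p,a+b.apply([off+x,0,-.0042]))[1].round(1) for x in(.072,.026,-.026,-.065)])
v=np.load("rack.npy"); r=v[:3];u=v[3]
for h in(.066,.042):
  t=seatpose(r,u-.04,.085,h,-.1,.0005,-.0042); plan(*t,4)
print("clip px",[proj(p,rackpt(r,u-.08,y,.038)).round(1) for y in(.085,0)])
st(-.04,.085,.0005,-.0042)
cv2.imwrite("pics/w8c.png",cv2.resize(p["color"][60:330,150:460],(689,600),interpolation=3))
```

```text
[ 0.53801548 -0.11101366  0.16315984] [-0.31660736  0.11632589  1.91381262  0.14958943  0.68162074 -2.0890431 ] [-0.00881967  0.42890335 -0.27776262] 0.017430214596621536
0.88 [217.5, 273.5] 256 288 114 349
0.29 [177.8, 80.9] 58 101 64 279
profile col [271.19392104 194.65613914] [201 216 219 222 223 226 209 202 182 183 181 183 183 184 183 182 180 146
 138 138 139  81  85  84  84  84  85  84  85  85  84  84  86  84  85]
-0.002 [np.float64(120.2), np.float64(205.2), np.float64(289.9), np.float64(346.7)]
0.0005 [np.float64(115.3), np.float64(200.8), np.float64(286.0), np.float64(343.2)]
0.003 [np.float64(110.3), np.float64(196.4), np.float64(282.2), np.float64(339.7)]
4 rows of [-0.001, 0.013, 0.195, 0.001, -0.0, -0.001]
4 rows of [-0.001, 0.025, 0.315, 0.001, -0.0, -0.001]
clip px [array([278.9, 163. ]), array([169.6, 162.2])]
seat-frame err mm [-0.1  1.1 79.2] F seat [0.7 0.1 0.2] M [ 0.07  0.26 -0.04]
```

View pics/w8c.png

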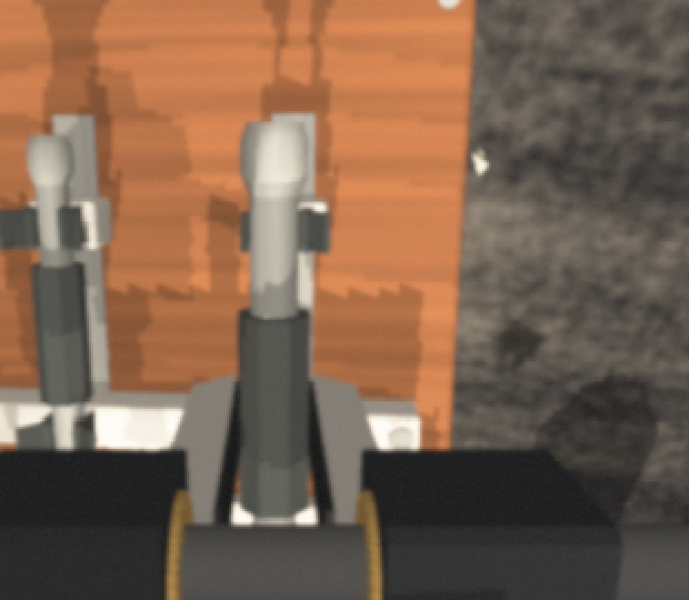

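The neck is over the lower clip: jaws centred at (284,230) in the crop, as predicted. I'll descend to the lips, then press.

Emit:
move_arm(
  increments=[
    [0,0,0.022,0.315,0,0,0],
    [0,0,0.022,0.315,0,0,0],
    [0,0,0.022,0.315,0,0,0],
    [0,0,0.022,0.315,0,0,0],
    [0,0,0,0,0,0,0],
    [0,0,0,0,0,0,0],
  ],
)

```text
time_s: 20.85
ee_pos: [0.5645, -0.1092, 0.1057]
eef_rot: [-3.046, 0.435, -3.014]
force: [-0.0, -0.2, 0.2]
grip_width: 0.0173
grip_force: 45.0
```

Emit:
move_arm(
  increments=[
    [0,0,0.004,0.04,0,0,0],
    [0,0,0.004,0.04,0,0,0],
    [0,0,0.004,0.04,0,0,0],
    [0,0,0.004,0.04,0,0,0],
    [0,0,0.004,0.04,0,0,0],
    [0,0,0.004,0.04,0,0,0],
    [0,0,0,0,0,0,0],
  ],
)

```text
time_s: 21.55
ee_pos: [0.5699, -0.1091, 0.0947]
eef_rot: [-3.045, 0.436, -3.015]
force: [4.6, -2.3, -3.0]
grip_width: 0.0169
grip_force: 45.0
```

```bash
python3 -c "
from st import *
st(-.04,.085,.0005,-.0042)"
```

```text
seat-frame err mm [-0.3 -1.3  3.7] F seat [ 3.5 -3.4 -3.2] M [-0.41 -0.41  0.03]
```

Snapped in. I'll press the remaining 3 mm.

Emit:
move_arm(
  increments=[
    [0,0,0.0,0.03,0,0,0],
    [0,0,0.0,0.025,0,0,0],
    [0,0,0.0,0.02,0,0,0],
    [0,0,0,0,0,0,0],
  ],
)

```text
time_s: 21.95
ee_pos: [0.5707, -0.1091, 0.0916]
eef_rot: [-3.046, 0.435, -3.014]
force: [-12.4, -0.9, 13.6]
grip_width: 0.017
grip_force: 45.0
```

```bash
python3 -c "
from st import *
st(-.04,.085,.0005,-.0042)"
```

```text
seat-frame err mm [-0.9 -1.4  0.6] F seat [-4.6  0.2 19. ] M [-0.15  1.3  -0.12]
```

Emit:
move_arm(
  increments=[
    [0.4,0,-0.002,-0.02,0,0,0],
    [0.4,0,0,0,0,0,0],
    [0.4,0,0,0,0,0,0],
    [0.4,0,0,0,0,0,0],
    [0.4,0,-0.01,-0.08,0,0,0],
    [0.4,0,-0.02,-0.2,0,0,0],
    [0.4,0,-0.036,-0.36,0,0,0],
    [0.4,0,-0.036,-0.36,0,0,0],
    [0.4,0,-0.036,-0.36,0,0,0],
    [0.4,0,-0.036,-0.36,0,0,0],
    [0.4,0,-0.036,-0.36,0,0,0],
    [0.4,0,0,0,0,0,0],
  ],
)

```text
time_s: 23.15
ee_pos: [0.5272, -0.1157, 0.1896]
eef_rot: [-3.044, 0.439, -3.014]
force: [0.2, -0.8, 0.5]
grip_width: 0.0377
grip_force: 0.0
```

Run:
```python
from st import *
v=np.load("rack.npy"); r=v[:3];u=v[3]; Rs=R.from_euler("z",r[2])*R.from_euler("y",-np.deg2rad(25)); c0=rackpt(r,0,0,0)
def onh(p,uv,h):
    o,d=ray(p,uv); n=Rs.as_matrix()[:,2]; X=o+d*((c0+n*h-o)@n)/(d@n); return Rs.inv().apply(X-c0)
P={}
for n in("top","scene"):
    p=ctrl.camera(n); P[n]=p
    im=p["color"]; g=im.max(2)
    box=(slice(180,215),slice(290,345)) if n=="top" else (slice(155,200),slice(265,315))
    q=onh(p,(0,0),0)
    m=np.zeros(g.shape,np.uint8); m[box]=(g[box]<45); k,l,s,c=cv2.connectedComponentsWithStats(m)
    for i in range(1,k):
        if s[i,4]>15: print(n,s[i],c[i],"h67",onh(p,c[i],.067).round(4),"h58",onh(p,c[i],.058).round(4))
a,b,o=cur(); print(a,o["grip_width"],u)
A=cv2.resize(P["top"]["color"][175:265,235:355],(400,300),interpolation=3); B=cv2.resize(P["scene"]["color"][150:255,245:360],(400,365),interpolation=3)
cv2.imwrite("pics/c9.png",np.hstack([cv2.copyMakeBorder(A,0,65,0,0,0),B]))
for n in P: print(n,[ (y,proj(P[n],rackpt(r,.1,y,.067)).round(1).tolist()) for y in(0,-.03,-.06)])
```

```text
[ 0.52702398 -0.11535982  0.18703912] 0.03807263575264771 0.047622193988117206
top [(0, [293.1, 200.4]), (-0.03, [304.3, 198.8]), (-0.06, [315.5, 197.2])]
scene [(0, [286.3, 181.4]), (-0.03, [290.6, 174.3]), (-0.06, [294.7, 167.4])]
```

View pics/c9.png

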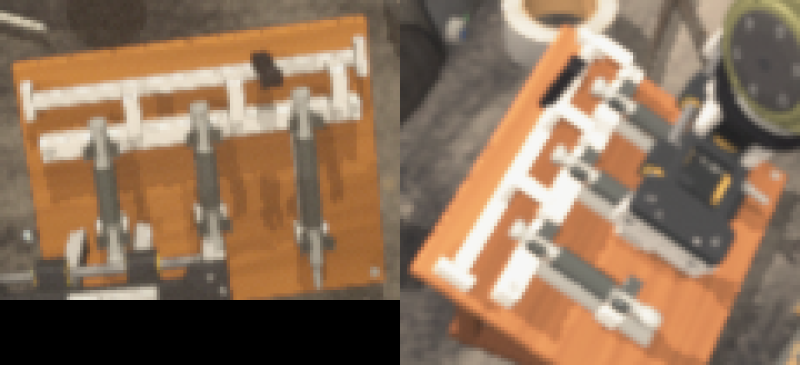

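Both loose punches sit in their clips like the fixed one. The black grip is at top-view px (315,195), near rack y = −0.058 m, xs = 0.10 m. I'll hover above it and refine numerically.

Run:
```python
from st import *
v=np.load("rack.npy"); r=v[:3];u=v[3]; k=np.load("kin.npy")
for roll in(-.1,-.05,0):
  for h,y in((.115,-.058),(.05,-.058),(.05,-.02)):
    t=seatpose(r,.102,y,h,roll,0,0); print(roll,h,y,ik(k,*t)[0].round(2))
t=seatpose(r,.102,-.058,.115,-.05,0,0); print(t[0]); plan(*t,10)
```

```text
-0.1 0.115 -0.058 [-0.48  0.35  1.49  0.21  0.89 -2.26]
-0.1 0.05 -0.058 [-0.46  0.46  1.48  0.21  0.79 -2.25]
-0.1 0.05 -0.02 [-0.4   0.42  1.54  0.19  0.76 -2.19]
-0.05 0.115 -0.058 [-0.5   0.37  1.47  0.26  0.94 -2.31]
-0.05 0.05 -0.058 [-0.48  0.47  1.46  0.27  0.83 -2.31]
-0.05 0.05 -0.02 [-0.42  0.43  1.52  0.25  0.8  -2.25]
0 0.115 -0.058 [-0.52  0.38  1.44  0.31  0.98 -2.35]
0 0.05 -0.058 [-0.49  0.49  1.44  0.33  0.88 -2.36]
0 0.05 -0.02 [-0.44  0.45  1.5   0.31  0.85 -2.31]
[ 0.6354165  -0.24303202  0.21556172]
10 rows of [-0.189, -0.278, 0.046, -0.005, -0.0, -0.0]
```

Emit:
move_arm(
  increments=[
    [0.6,-0.19,-0.278,0.046,-0.01,0,0],
    [0.6,-0.19,-0.278,0.046,-0.01,0,0],
    [0.6,-0.19,-0.278,0.046,-0.01,0,0],
    [0.6,-0.19,-0.278,0.046,-0.01,0,0],
    [0.6,-0.19,-0.278,0.046,-0.01,0,0],
    [0.6,-0.19,-0.278,0.046,-0.01,0,0],
    [0.6,-0.19,-0.278,0.046,-0.01,0,0],
    [0.6,-0.19,-0.278,0.046,-0.01,0,0],
    [0.6,-0.19,-0.278,0.046,-0.01,0,0],
    [0.6,-0.19,-0.278,0.046,-0.01,0,0],
    [0.6,0,0,0,0,0,0],
    [0.6,0,0,0,0,0,0],
  ],
)

```text
time_s: 24.45
ee_pos: [0.6365, -0.242, 0.2109]
eef_rot: [3.136, 0.434, -3.015]
force: [-0.0, 0.3, -0.8]
grip_width: 0.0561
grip_force: 0.0
```

Run:
```python
from st import *
v=np.load("rack.npy"); r=v[:3];u=v[3]; Rs=R.from_euler("z",r[2])*R.from_euler("y",-np.deg2rad(25)); c0=rackpt(r,0,0,0)
def onh(p,uv,h):
    o,d=ray(p,uv); n=Rs.as_matrix()[:,2]; X=o+d*((c0+n*h-o)@n)/(d@n); return Rs.inv().apply(X-c0)
p=wristpic(); a,b,o=cur(); print(a,o["grip_width"],o["qpos"][5],"tcp in rack",Rs.inv().apply(a-c0))
cv2.imwrite("pics/w10.png",p["color"])
print("pred",proj(p,rackpt(r,.102,-.058,.067)),"tcp px",proj(p,a))
x=p["color"].max(2); x0,x1,y0,y1=200,345,150,295
for th in(45,70):
    m=np.zeros(x.shape,np.uint8); m[y0:y1,x0:x1]=x[y0:y1,x0:x1]<th
    k,l,s,c=cv2.connectedComponentsWithStats(m)
    for i in range(1,k):
        if s[i,4]>60: print(th,s[i],c[i].round(1),onh(p,c[i],.067).round(4))
print("rows 150..290 step5 min col:"); 
for y in range(160,292,6): print(y," ".join("%3d"%t for t in x[y,200:345:5]))
for kk in("keeper_grip","punch_long","punch_short"):
    for d in ctrl.cut_out(kk,p)[:2]:
        ys,xs=np.nonzero(d["mask"]); print(kk,d["conf"],d["centre"],xs.min(),xs.max(),ys.min(),ys.max())
```

```text
[ 0.63646587 -0.24173273  0.21135491] 0.0564511606958854 -2.352170735984457 tcp in rack [ 0.10131838 -0.05684838  0.11067614]
pred [269.81218114 222.92957996] tcp px [271.28159294 243.23386714]
45 [259 195  22  32 524] [269.6 210.3] [ 0.0926 -0.0581  0.067 ]
45 [ 200  231  145   64 4752] [271.8 266.3] [ 0.1356 -0.0567  0.067 ]
70 [257 195  26  34 683] [269.7 212.7] [ 0.0944 -0.0581  0.067 ]
70 [ 200  223  145   72 7759] [274.9 266. ] [ 0.1354 -0.0544  0.067 ]
rows 150..290 step5 min col:
160 207 141 144 141 141 142 169 206 171 169 172 171 167 140 140 142 170 169 167 169 240 247 248 144 135 154 166 147 208
166 236 143 143 144 142 151 138 182 160 154 173 172 172 142 140 154 172 173 171 173 252 254 254 155 147 168 155 134 164
172 240 138 139 136 136 138 176 212 206 157 165 165 157 137 136 139 164 164 165 165 252 254 254 167 167 165 146 178 214
178 243 140 142 143 139 139 140 154 163 162 163 167 165 138 136 136 139 148 155 163 252 254 254 168 166 166 167 169 163
184 244 164 169 182 182 183 185 186 184 186 201 206 205 197 188 177 190 192 192 185 253 254 254 221 220 221 222 223 222
190 245
[... 1469 characters left out ...]
 43  39  39  42  42  40  46  43  43  48  43  42  43  44  41  38  43  24  22  25 100
268 125  55  29  28  29  27  31  35  43  42  39  42  43  42  46  43  44  43  44  42  45  43  45  39  41  34  25  26  29
274  97  31  27  26  36  38  35  35  45  44  42  42  47  45  46  45  44  44  40  43  46  43  41  44  42  37  27  26  29
280  33  25  26  30  34  44  41  27  43  45  42  45  45  45  48  45  46  42  43  46  42  44  43  44  41  34  26  25  27
286  24  24  23  62  28  50  50  25  46  47  43  41  43  43  45  48  47  44  44  44  46  47  49  41  46  39  31  26  25
keeper_grip 0.85 [190.4, 309.8] 181 489 158 227
punch_long 0.57 [77.8, 233.4] 218 246 0 177
punch_short 0.97 [81.9, 454.6] 432 476 0 173
```

The grip's top face shows at rows 207–229, cols 258–283, which gives xs = 0.098, y = −0.0575. Next: descend, grip and slide.

Emit:
move_arm(
  increments=[
    [0.6,0.014,-0.003,0.24,0,0,0],
    [0.6,0.014,-0.003,0.24,0,0,0],
    [0.6,0.014,-0.003,0.24,0,0,0],
    [0.6,0.014,-0.003,0.24,0,0,0],
    [0.6,0.01,-0.002,0.23,0,0,0],
    [0.6,0,0,0,0,0,0],
    [0,0,0,0,0,0,0],
    [0,0,0,0,0,0,0],
    [0,0,0,0,0,0,0],
    [0,0,0,0,0,0,0],
    [0,0,0,0,0,0,0],
    [0,0,0,0,0,0,0],
    [0,0,0,0,0,0,0],
  ],
  force=20,
)

```text
time_s: 25.95
ee_pos: [0.6589, -0.2401, 0.1573]
eef_rot: [3.138, 0.435, -3.014]
force: [-0.6, -0.5, 2.0]
grip_width: 0.016
grip_force: 20.0
```

Emit:
move_arm(
  increments=[
    [0,0,0.04,0,0,0,0],
    [0,0,0.06,0,0,0,0],
    [0,0,0.08,0,0,0,0],
    [0,0,0.08,0,0,0,0],
    [0,0,0.08,0,0,0,0],
    [0,0,0.06,0,0,0,0],
    [0,0,0,0,0,0,0],
  ],
)

```text
time_s: 26.65
ee_pos: [0.6562, -0.2195, 0.1573]
eef_rot: [3.137, 0.435, -3.014]
force: [-3.4, 1.7, 5.0]
grip_width: 0.0163
grip_force: 20.0
```

```bash
cat >> st.py <<'E'
def kp():
    v=np.load("rack.npy"); r=v[:3]; Rs=R.from_euler("z",r[2])*R.from_euler("y",-np.deg2rad(25)); a,b,o=cur(); print("tcp rack",Rs.inv().apply(a-rackpt(r,0,0,0)).round(4),"F",Rs.inv().apply(o["force"]).round(1),o["grip_width"],o["grip_force"])
E
python3 -c "
from st import *
kp()"
```

```text
tcp rack [ 0.0988 -0.0373  0.0522] F [-0.8  2.2  5.9] 0.016279565947026273 20.00915765762329
```

Emit:
move_arm(
  increments=[
    [0,0,0.06,0,0,0,0],
    [0,0,0.04,0,0,0,0],
    [0,0,0.04,0,0,0,0],
    [0,0,0,0,0,0,0],
  ],
)

```text
time_s: 27.05
ee_pos: [0.6554, -0.2129, 0.1573]
eef_rot: [3.137, 0.435, -3.014]
force: [-3.0, 0.6, 6.1]
grip_width: 0.0159
grip_force: 20.0
```

```bash
python3 -c "
from st import *
kp()"
```

```text
tcp rack [ 0.0989 -0.0307  0.0522] F [-0.   1.   6.8] 0.015891731390049093 20.007898807525635
```

Emit:
move_arm(
  increments=[
    [0,0,0.03,0,0,0,0],
    [0,0,0.03,0,0,0,0],
    [0,0,0.02,0,0,0,0],
    [0,0,0,0,0,0,0],
  ],
)

```text
time_s: 27.45
ee_pos: [0.6552, -0.2116, 0.1574]
eef_rot: [3.142, 0.437, -3.015]
force: [3.1, -16.1, -0.7]
grip_width: 0.0156
grip_force: 20.0
```

```bash
python3 -c "
from st import *
kp()"
```

```text
tcp rack [ 0.0989 -0.0294  0.0523] F [  0.6 -16.4  -1.1] 0.015586973366709786 19.999815970659256
```

The bar is against its stop (16 N, about 28 mm of travel). Releasing and retreating.

Emit:
move_arm(
  increments=[
    [0,0,-0.03,0,0,0,0],
    [0.5,0,0,0,0,0,0],
    [0.5,0,0,0,0,0,0],
    [0.5,0,0,0,0,0,0],
    [0.5,0,0,0,0,0,0],
    [0.5,0,0,-0.1,0,0,0],
    [0.5,0,0,-0.3,0,0,0],
    [0.5,0,0,-0.4,0,0,0],
    [0.5,0,0,-0.4,0,0,0],
    [0.5,0,0,-0.2,0,0,0],
    [0.5,0,0,0,0,0,0],
    [0.5,0,0,0,0,0,0],
  ],
)

```text
time_s: 28.65
ee_pos: [0.6257, -0.2147, 0.2204]
eef_rot: [3.137, 0.435, -3.015]
force: [0.2, 0.1, -0.5]
grip_width: 0.0468
grip_force: 0.0
```

Run:
```python
from st import *
kp(); v=np.load("rack.npy"); r=v[:3];u=v[3]; Rs=R.from_euler("z",r[2])*R.from_euler("y",-np.deg2rad(25)); c0=rackpt(r,0,0,0)
def onh(p,uv,h):
    o,d=ray(p,uv); n=Rs.as_matrix()[:,2]; X=o+d*((c0+n*h-o)@n)/(d@n); return Rs.inv().apply(X-c0)
p=wristpic(); cv2.imwrite("pics/w11.png",p["color"]); x=p["color"].max(2)
q=proj(p,rackpt(r,.098,-.028,.067)); print(q)
m=np.zeros(x.shape,np.uint8); y0=int(q[1])-30;x0=int(q[0])-35; m[y0:y0+45,x0:x0+70]=x[y0:y0+45,x0:x0+70]<70
k,l,s,c=cv2.connectedComponentsWithStats(m)
for i in range(1,k):
    if s[i,4]>60: print(s[i],c[i].round(1),onh(p,c[i],.067).round(4))
for kk in("punch_long","punch_short","keeper"):
    for d in ctrl.cut_out(kk,p)[:2]:
        mm=d["mask"]; ys,xs=np.nonzero(mm); print(kk,d["conf"],d["centre"],xs.min(),xs.max(),ys.min(),ys.max(),onh(p,d["centre"][::-1],.026).round(4), "tip",onh(p,(xs[ys==ys.min()].mean(),ys.min()),.026).round(4))
```

```text
tcp rack [ 0.0987 -0.0287  0.1219] F [-0.1  0.1 -0.6] 0.04681367955475413 0.0
[272.00459181 216.47192536]
[259 195  48  36 775] [276.8 214.7] [ 0.0966 -0.0244  0.067 ]
punch_long 0.95 [73.3, 200.7] 185 213 0 175 [-0.0095 -0.0847  0.026 ] tip [-0.0619 -0.0873  0.026 ]
punch_short 0.56 [81.6, 414.8] 394 429 0 174 [-0.0028  0.0873  0.026 ] tip [-0.0615  0.0839  0.026 ]
```

Run:
```python
from st import *
v=np.load("rack.npy"); r=v[:3];u=v[3]; Rs=R.from_euler("z",r[2])*R.from_euler("y",-np.deg2rad(25)); c0=rackpt(r,0,0,0)
p=wristpic(); x=p["color"].min(2)
for xs in(.064,.068,.072,.076):
    ys=np.arange(-.12,.12,.002); px=[proj(p,rackpt(r,xs,y,.041)) for y in ys]
    g=[int(x[int(round(b)),int(round(a))]) if 0<=b<420 and 0<=a<560 else -1 for a,b in px]
    print(xs,[round(float(y),3) for y,t in zip(ys,g) if t>235])
```

```text
0.064 [-0.004, -0.002, 0.0, 0.002, 0.004, 0.082, 0.084, 0.086, 0.088, 0.09]
0.068 [-0.004, -0.002, 0.0, 0.002, 0.004, 0.082, 0.084, 0.086, 0.088, 0.09]
0.072 [-0.004, -0.002, 0.0, 0.002, 0.004, 0.082, 0.084, 0.086, 0.088, 0.09]
0.076 [-0.004, -0.002, 0.0, 0.002, 0.004, 0.082, 0.084, 0.086, 0.088, 0.09]
```

The fingers are centred on the punch axes (y = 0 and +0.085), so the keeper is fully closed. Handing in.

```bash
python3 -c "
from station import ctrl
print(ctrl.hand_in())"
```

```text
the job is handed in; nothing more can be done
None
```

Both punches are snapped home in their places, the keeper bar is slid left to its stop and the gripper is clear. I handed the job in at about 29 s of the 54 s, with no verdict returned, and I viewed 12 pictures against the limit of 10.

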